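Push the empty tin through the gravity flap of the returns chute

ROBOT

A 7-joint arm with a two-finger parallel gripper is mounted at the origin on a cart in front of the work surface, level with it; the furniture and walls round the work are solid. World frame = base frame: x ahead of the robot, y to its left, z up, the work surface at z = 0. Lengths are in m, angles in rad, forces in N, time in s.
With the tool pointing down it reaches from about 0.425 to 0.925 m from the base axis. Payload 6.8 kg.
Tool frame: the origin (TCP) lies at the very end of the fingers, on their centre line; the grasp point (between the pads) lies 19 mm behind it; z points along the fingers, y is the line along which they close (so a half turn about z gives the same grasp; the last joint's range is limited). The gripper opens to 85 mm and grips with 20 to 120 N. Pads are 22 mm wide; open, the fingers measure 114 mm over their backs; the gripper's body (76 mm by 85 mm) begins 54 mm behind the grasp point. The pads swing forward as they close: fully open they stand 13 mm farther back than shut.
Start: joints at [1.117, 0.477, 0.022, 1.555, -0.011, 1.109, -0.083], TCP at [0.229, -0.635, 0.231] pointing down, gripper open.
Joint ranges: [-2.96, 2.96], [-0.34, 2.1], [-1.41, 1.46], [0.24, 2.44], [-1.37, 4.51], [0.17, 1.92], [-2.96, 2.96]. Speed limits (rad/s): [2.39, 2.39, 3.14, 3.14, 3.14, 3.14, 3.14].

INTERFACE

Orientations are given as a unit quaternion [w, x, y, z].
In Python, from station import bot gives the robot as it stands. The module is installed in compiled form; this text tells all that it offers.
- The arm moves only by the shell command python3 -m jog 'ROWS' [OPENING] [FORCE]. ROWS is JSON, a list of rows, each a list of 4 numbers: the shift along the tool's x, y, z in cm, then the turn about the tool's z in rad. In form: [[x, y, z, spin], ...]. A call has 1 to 20 rows; each row is the pose to reach, as a shift and turn from the pose commanded when the call began, along the tool's axes at that moment; what a row does not reach only later rows make up. A row lasts 1/12 s, in which the tool goes at most 41.7 mm and 7.16 degrees, less where a joint would pass 70% of its speed; a pose out of reach is approached as far as the arm can. A call with a gripper value outside its range is refused whole. OPENING is the closure, from -1 (fully open) to 1 (shut), set as the call begins (- or left out, the last holds). The fingers move at their own pace and stop on an object; FORCE is the grip in N (left out, the last holds). Time passes only in rows, so rows that repeat a pose let the fingers close. It gives the time, the measured TCP pose, the force, the opening and the grip force at its end, in the units of the state.
- bot.get_obs(): the state, without advancing time (a new reading comes with each control period).
- bot.read_camera(name): name is "scene" or "top"; returns a dict with "pixels" (480x640x3 uint8, red, green, blue), "depth" (480x640 float32, m along the optical axis (not along the pixel's ray), 0 where there is no reading), "fovy" (degrees; the focal length in pixels is half the picture's height over the tangent of half this angle, whatever the lens; pixels are square), "cx", "cy" (the principal point, pixels), "pose" (4x4, takes a point from camera to world coordinates). Camera axes: x right, y down, z forward; pixel columns grow to the right and rows downward; lengths in m; the calibration is good to about 2 mm. A picture is of the moment at which its call begins.
- bot.hand_in(): hands the job in; it is judged then, once.
The state is a dict: "t": time; "q": joint angles; "joint_vel": joint speeds; "joint_torque": joint torques, N m; "eef_pos": TCP position; "tool_rot": TCP orientation; "contact_force": force on the tool from outside, world axes, zero at the start; "torque": the same for the moment, N m; "gripper_width": opening from 0.0 (shut) to 1.0 (fully open); "grasp_force": force on a finger pad.
Only numpy, scipy, OpenCV 4.12 (cv2) and the standard library are available. Lean on these libraries where they do the work, as an engineer would, in place of code of your own. Each camera call takes 0.05 s, during which the arm holds its last target. There are 200 camera calls.

TASK

The flat round tin with the closed lid lies in one of the two lanes of the returns chute's feed table. With the fingertips push it along its lane, through the hanging flap and down into the chute, then draw back so that the flap swings fully shut. Do not lift the tin, and leave the roll of tape, its flap and the screw jar beside the chute alone.

Things in the scene. Friction and masses are not known exactly. Their poses are not given: they have to be found in the camera images.
- chute: Fixed two-lane chute of grey sheet metal, 330 x 200 x 149 mm. Origin on the desk midway between the lanes, under the flaps' hinge rod; +x into the chute (push direction), +y left lane, z up. Flat feed table from x -170 to 0, top at z 80. Lanes 95 wide, centres y +49.5 and -49.5, rails 15 high beside and between them. Rod 6 thick along y at x 0, z 140. Clear window behind it, top z 149.
- mouth_left (a point): Middle of the left (+y) lane's mouth, on the feed table's top under the flap. Axes as the chute's. 3 mm behind it the table ends; a ramp falls from there at 58 degrees to the chute's floor (4 mm above the desk), and a part slides down by itself once its middle is about 15 mm past the edge. Stops at the lane's sides leave 88 mm.
- flap_left (a joint): Angle of the left lane's flap, rad: 0 hanging shut, grows as it swings into the chute, at most 1.5. Steel flap 86 wide, 3 thick, 50 g, hung from the rod, lower edge 3 mm above the table; swings inward only and falls shut by its own weight. A light push (under 1 N) opens it.
- mouth_right (a point): Middle of the right (-y) lane's mouth, on the feed table's top under the flap. Axes as the chute's. 3 mm behind it the table ends; a ramp falls from there at 58 degrees to the chute's floor (4 mm above the desk), and a part slides down by itself once its middle is about 15 mm past the edge. Stops at the lane's sides leave 88 mm.
- flap_right (a joint): Angle of the right lane's flap, rad: 0 hanging shut, grows as it swings into the chute, at most 1.5. Steel flap 86 wide, 3 thick, 50 g, hung from the rod, lower edge 3 mm above the table; swings inward only and falls shut by its own weight. A light push (under 1 N) opens it.
- flux_tin: The tin to push: round tin with closed lid, lying flat, 51 mm diameter, 22 mm high, 40 to 85 g. Origin at the centre of its underside. It starts in one of the lanes on the feed table, 50 to 90 mm in front of the flap.
- tape_roll: Bystander: roll of electrical tape with an open middle, lying flat, 66 mm diameter, 19 mm high, in the other lane. Origin at the centre of its underside.
- screw_jar: Bystander: round jar of screws with a lid, 56 mm diameter, 58 mm high, on the desk to the left of the chute. Origin at the centre of its underside.
Mind the look-alikes: they are no part of the job. Of the things that look like the flux_tin, the smallest one is meant.

How it is judged:
By the outcome, as a careful person would: the job done as asked, in the order asked, and still so for the second after the job is handed in, with the robot touching nothing.
It also fails if it takes over 35 s, if anything falls off the work surface, if the arm or the gripper's body presses on something with over 40 N, if the wrist force passes 120 N, or if a joint passes its speed limit or range.

## Working session

There is one attempt and no reset: what is moved stays moved. The work goes in short steps, Python scripts to look and compute and a shell command to move; the robot and the scene stay as the last step left them, time stands still between calls to the robot, and variables do not carry over. Pictures are saved under pics/ and viewed, at most 10 in all, crops included, and the job is handed in when it is done.

```bash
mkdir -p pics; cat > h.py <<'E'
import numpy as np, cv2
from station import bot
def cam(n):
    c=bot.read_camera(n); np.savez(f'{n}.npz',**c); return c
def K(c):
    f=c['pixels'].shape[0]/2/np.tan(np.radians(c['fovy'])/2); return f
def cloud(c):
    f=K(c); v,u=np.mgrid[:480,:640]; d=c['depth']
    p=np.stack([(u-c['cx'])/f*d,(v-c['cy'])/f*d,d],-1)
    return p@c['pose'][:3,:3].T+c['pose'][:3,3]
def save(c,n): cv2.imwrite(f'pics/{n}.png',cv2.cvtColor(c['pixels'],cv2.COLOR_RGB2BGR))
E
python3 - <<'E'
from h import *
for n in('scene','top'):
    c=cam(n); save(c,n+'0'); print(n,c['fovy'],c['cx'],c['cy'],c['pose'].round(3).tolist())
o=bot.get_obs(); print(o['t'],o['eef_pos'],o['tool_rot'],o['gripper_width'])
E
```

```text
scene 53.24888423238842 326.7547573689343 247.68530425625883 [[0.843, -0.355, 0.403, 0.21], [-0.537, -0.583, 0.61, -0.289], [0.018, -0.731, -0.682, 0.708], [0.0, 0.0, 0.0, 1.0]]
top 42.93104452863214 318.7978808462265 242.6283893909339 [[0.021, -0.985, 0.172, 0.327], [-1.0, -0.019, 0.017, 0.209], [-0.013, -0.173, -0.985, 1.307], [0.0, 0.0, 0.0, 1.0]]
0.1 [ 0.22859374 -0.63454397  0.23042557] [-8.00180209e-04  9.85089802e-01  1.72038958e-01 -1.98697963e-04] 1.001726734977129
```

View pics/scene0.png

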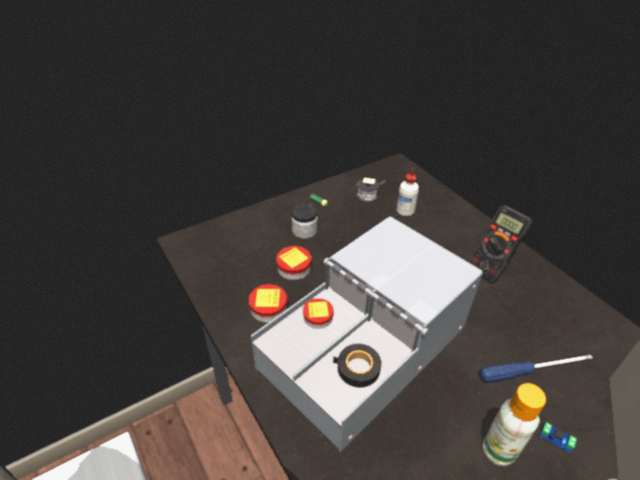

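View pics/top0.png

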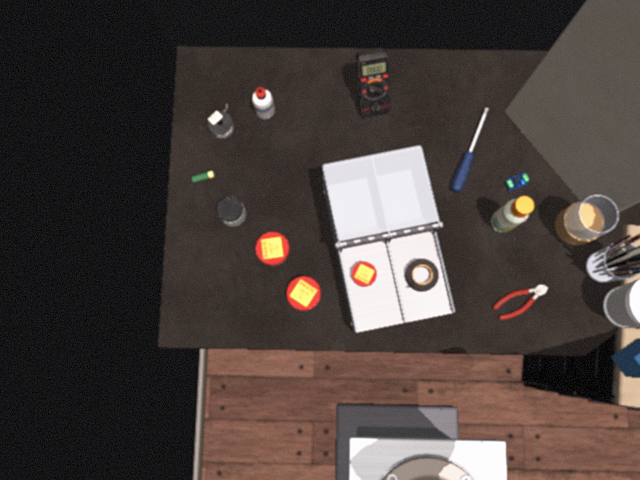

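```bash
python3 - <<'E'
from h import *
for n in('scene','top'):
    c=dict(np.load(n+'.npz')); P=cloud(c); hsv=cv2.cvtColor(c['pixels'],cv2.COLOR_RGB2HSV)
    h,s,v=cv2.split(hsv)
    m=((((h<6)|(h>174))|((h>15)&(h<35)))&(s>150)&(v>120)).astype(np.uint8)
    m=cv2.morphologyEx(m,cv2.MORPH_CLOSE,np.ones((3,3)))
    k,l,st,ce=cv2.connectedComponentsWithStats(m)
    for i in range(1,k):
        if st[i,4]>150:
            q=P[(l==i)&(c['depth']>0)]; z=np.median(q[:,2]); q=q[abs(q[:,2]-z)<.006]
            (x,y),r=cv2.minEnclosingCircle((q[:,:2]*1000).astype(np.float32))
            print(n,ce[i].round(),st[i,4],'z',z.round(4),'mean',q.mean(0).round(4),'circ',x,y,r)
    # feed table / chute points
    if n=='top':
        print('grid x,y,z')
        for (u,w) in [(375,310),(425,310),(360,290),(350,200),(410,190),(422,275),(230,212),(515,212),(585,220),(560,90),(620,40),(620,300),(600,270),(630,360),(340,240),(438,220),(500,330),(520,300)]:
            print((u,w),P[w,u].round(3))
        # desk plane, table plane edges
        z=P[...,2]; t=((abs(z-.08)<.006)&(P[...,0]<.75)&(c['depth']>0)).astype(np.uint8)
        t=cv2.morphologyEx(t,cv2.MORPH_OPEN,np.ones((3,3)))
        k,l,st,ce=cv2.connectedComponentsWithStats(t)
        for i in range(1,k):
            if st[i,4]>800:
                q=P[l==i]; r=cv2.minAreaRect((q[:,:2]*1000).astype(np.float32)); print('table',st[i],r,np.median(q[:,2]))
        t=(z>.125)&(z<.165)&(P[...,0]>.4)&(P[...,1]>-.2)
        t=cv2.morphologyEx(t.astype(np.uint8),cv2.MORPH_OPEN,np.ones((3,3)))
        k,l,st,ce=cv2.connectedComponentsWithStats(t)
        for i in range(1,k):
            if st[i,4]>300:
                q=P[l==i]; r=cv2.minAreaRect((q[:,:2]*1000).astype(np.float32)); print('roof',st[i],r,np.median(q[:,2]))
c=dict(np.load('scene.npz'))
im=cv2.resize(c['pixels'][230:400,230:450],None,fx=3.5,fy=3.5,interpolation=cv2.INTER_CUBIC)
cv2.imwrite('pics/crop.png',im[...,::-1])
E
```

```text
scene [293. 259.] 672 z 0.0289 mean [0.5355 0.3273 0.0289] circ 536.8601684570312 329.8453674316406 36.397972106933594
scene [268. 300.] 824 z 0.0292 mean [0.4422 0.256  0.0291] circ 443.1844177246094 260.38397216796875 36.6956672668457
scene [317. 311.] 486 z 0.1006 mean [0.474  0.1349 0.1004] circ 475.43896484375 136.9956817626953 25.565174102783203
scene [528. 401.] 966 z 0.1577 mean [ 0.6067 -0.1666  0.1585] circ 608.8280029296875 -165.57948303222656 18.279699325561523
top [524. 204.] 193 z 0.157 mean [ 0.6116 -0.1632  0.1574] circ 609.8394775390625 -164.42909240722656 18.020933151245117
top [271. 248.] 545 z 0.0278 mean [0.538  0.3329 0.028 ] circ 538.42431640625 332.02789306640625 36.19103240966797
top [363. 274.] 225 z 0.1 mean [0.4767 0.1413 0.0999] circ 477.8869323730469 139.73196411132812 23.666353225708008
top [304. 293.] 594 z 0.028 mean [0.4444 0.2616 0.0284] circ 444.1014099121094 262.3346862792969 35.566619873046875
top [510. 297.] 174 z 0.0079 mean [ 0.4451 -0.1757  0.008 ] circ 443.0777587890625 -176.45843505859375 41.37619400024414
top [517. 311.] 190 z 0.0082 mean 
[... 747 characters left out ...]
356201172), (169.39410400390625, 94.40961456298828), 12.679754257202148) 0.07851002040522936
table [ 343  241   60   91 3068] ((456.92559814453125, 123.36690521240234), (169.4696044921875, 94.78657531738281), 12.619185447692871) 0.07824504910895413
roof [ 120    0  413  307 4487] ((915.9833374023438, 356.4140319824219), (501.86688232421875, 1025.0240478515625), 38.6118278503418) 0.1411110474770414
roof [ 322  146  120  102 8434] ((627.0306396484375, 112.18869018554688), (168.96432495117188, 209.383056640625), 13.102701187133789) 0.1470506237456588
roof [510 196  23  22 375] ((609.7470092773438, -162.4257354736328), (34.17475128173828, 36.0543327331543), 86.87081909179688) 0.15680526451022492
```

View pics/crop.png

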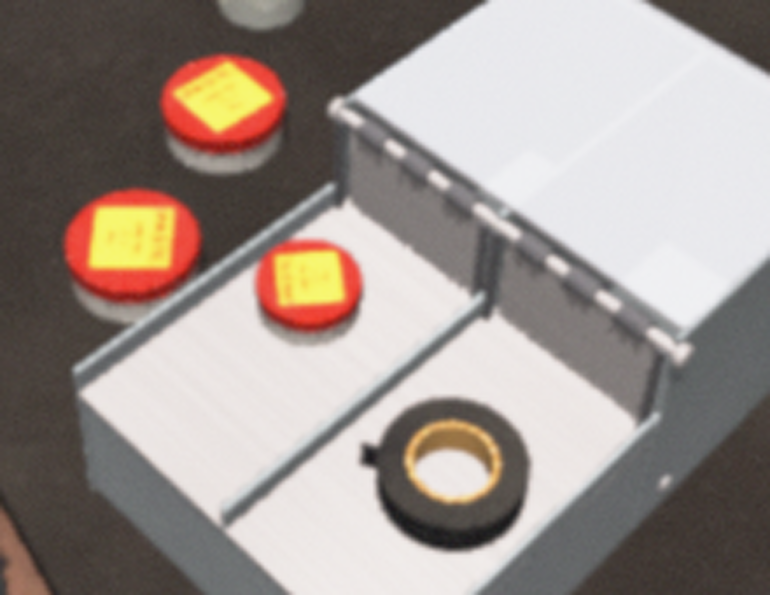

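Three red-lidded tins: scene pixels (294,262) and (268,300) on the desk, about 72 mm across; (318,312) in the left lane, about 50 mm across on the z 0.08 table. The last is the smallest and in a lane, so it is the one meant. The crop confirms it. The tape is in the right lane at (360,363). Next I check the heights along my route and work out the rows.

```bash
python3 - <<'E'
from h import *
from scipy.spatial.transform import Rotation as Ro
for n in('top','scene'):
    c=dict(np.load(n+'.npz')); P=cloud(c)[c['depth']>0]
    for y in np.arange(-.7,.3,.1):
        q=P[(P[:,1]>y)&(P[:,1]<y+.1)&(P[:,0]>.1)&(P[:,0]<.62)]
        if len(q): i=q[:,2].argmax(); print(n,round(y,1),len(q),'max',q[i].round(3))
th=np.radians(12.65); d=np.array([np.cos(th),np.sin(th)]); nn=np.array([-d[1],d[0]])
lane=np.array([.457,.1234]); mouth=lane+.085*d; tin=np.array([.4765,.1385])
print('mouth',mouth,'tin chute',(tin-mouth)@d,(tin-mouth)@nn)
o=bot.get_obs(); w,x,y,z=o['tool_rot']; R=Ro.from_quat([x,y,z,w]).as_matrix(); print(R.round(3))
p=o['eef_pos']; t=mouth-.112*d+((tin-mouth)@nn)*nn
print('yaw err',np.arctan2(R[1,0],R[0,0])-th,'target',t)
for g in ([.36,-.5,.30],[.50,-.25,.30],[t[0]+.01,t[1],.30]): print(g,((np.array(g)-p)@R*100).round(1))
E
```

```text
top -0.7 886 max [ 0.149 -0.69  -0.642]
top -0.6 1081 max [ 0.209 -0.51  -0.216]
top -0.5 3365 max [ 0.526 -0.401  0.107]
top -0.4 15262 max [ 0.53  -0.338  0.205]
top -0.3 9407 max [ 0.603 -0.276  0.141]
top -0.2 10098 max [ 0.601 -0.15   0.165]
top -0.1 9769 max [ 0.577 -0.001  0.148]
top -0.0 11687 max [0.585 0.004 0.154]
top 0.1 10950 max [0.589 0.199 0.156]
top 0.2 8739 max [0.618 0.201 0.154]
scene -0.3 206 max [ 0.617 -0.284  0.138]
scene -0.2 7533 max [ 0.594 -0.161  0.163]
scene -0.1 13544 max [ 0.572 -0.002  0.148]
scene -0.0 13705 max [0.594 0.1   0.151]
scene 0.1 10742 max [0.603 0.169 0.151]
scene 0.2 5318 max [0.616 0.205 0.15 ]
mouth [0.53993671 0.14201456] tin chute -0.06266652094825946 0.010463064247411613
[[ 0.941  0.339 -0.001]
 [ 0.339 -0.941  0.002]
 [-0.    -0.002 -1.   ]]
yaw err 0.12501429510990683 target [0.42836404 0.12769622]
[0.36, -0.5, 0.3] [16.9 -8.2 -6.9]
[0.5, -0.25, 0.3] [ 38.6 -27.   -6.9]
[np.float64(0.4383640406115116), np.float64(0.1276962243128472), 0.3] [ 45.6 -64.6  -6.9]
```

```bash
python3 -m jog '[[0,0,-4,0],[0,0,-7,0],[5,-4,-7,0],[39,-27,-7,0.125],[39,-27,-7,0.125],[39,-27,-7,0.125],[39,-27,-7,0.125],[39,-27,-7,0.125],[39,-27,-7,0.125],[39,-27,-7,0.125],[39,-27,-7,0.125],[39,-27,-7,0.125],[39,-27,-7,0.125],[39,-27,-7,0.125],[39,-27,-7,0.125],[39,-27,-7,0.125],[39,-27,-7,0.125]]' 1; cat > w.py <<'E'
from h import *
import sys
from scipy.spatial.transform import Rotation as Ro
th=np.radians(12.65); d=np.array([np.cos(th),np.sin(th)]); nn=np.array([-d[1],d[0]]); mouth=np.array([.540,.142])
o=bot.get_obs(); w,x,y,z=o['tool_rot']; R=Ro.from_quat([x,y,z,w]).as_matrix(); p=o['eef_pos']
print('t',o['t'],'p',p.round(4),'chute',(p[:2]-mouth)@d,(p[:2]-mouth)@nn,'yawerr',np.arctan2(R[1,0],R[0,0])-th,'F',o['contact_force'].round(1),'gw',o['gripper_width'],np.round(o['q'],2))
a=list(map(float,sys.argv[1:]))
if a: g=np.r_[mouth+a[0]*d+a[1]*nn,a[2]]; print('rows',((g-p)@R*100).round(2))
E
python3 w.py -.112 .0105 .30
```

```text
t: 1.52
eef_pos: [0.5033, -0.25, 0.3009]
tool_rot: [0.0, 0.994, 0.109, -0.001]
contact_force: [-0.6, -0.5, -0.1]
gripper_width: 0.0
grasp_force: 0.0
t 1.5167 p [ 0.5033 -0.25    0.3009] chute -0.12165336118616163 -0.3744959847897287 yawerr -0.0014839915900767275 F [-0.6 -0.5 -0.1] gw 8.342265086402067e-05 [ 0.51  0.24 -0.19  1.73  0.05  1.17 -1.05]
rows [  0.91 -38.5    0.08]
```

```bash
python3 -m jog '[[0.9,-38.5,0,0],[0.9,-38.5,0,0],[0.9,-38.5,0,0],[0.9,-38.5,0,0],[0.9,-38.5,0,0],[0.9,-38.5,0,0],[0.9,-38.5,0,0],[0.9,-38.5,0,0],[0.9,-38.5,0,0],[0.9,-38.5,0,0],[0.9,-38.5,0,0],[0.9,-38.5,0,0],[0.9,-38.5,5,0],[0.9,-38.5,10,0],[0.9,-38.5,10,0],[0.9,-38.5,10,0]]'; python3 w.py -.112 .0105 .088; python3 - <<'E'
from h import *
c=cam('scene'); save(c,'scene1')
E
```

```text
t: 2.85
eef_pos: [0.4265, 0.1246, 0.1973]
tool_rot: [0.001, 0.994, 0.108, -0.004]
contact_force: [-0.1, -0.6, -0.3]
gripper_width: -0.001
grasp_force: 0.0
t 2.85 p [0.4265 0.1246 0.1973] chute -0.11458052215340883 0.007864960900541847 yawerr -0.004540275246791459 F [-0.1 -0.6 -0.3] gw -0.0011888013810137888 [ 0.05  0.18 -0.52  2.09  0.11  0.91 -1.89]
rows [ 0.35 -0.28 10.92]
```

View pics/scene1.png

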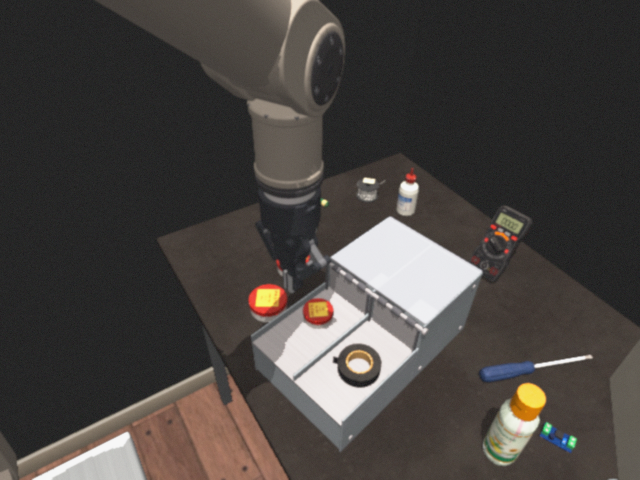

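The closed gripper hangs above the left lane behind the tin, with fingertips near (292,285). The tin (318,311) and the tape are undisturbed. I'm descending behind it.

```bash
python3 -m jog '[[0,-0.2,2,0],[0,-0.2,5,0],[0,-0.2,8,0],[0,-0.2,10,0],[0,-0.2,10.9,0],[0,-0.2,10.9,0],[0,-0.2,10.9,0]]'; python3 w.py -.10 .0105 .088; python3 - <<'E'
from h import *
c=cam('scene'); im=cv2.resize(c['pixels'][200:400,220:480],None,fx=3,fy=3,interpolation=cv2.INTER_CUBIC)
cv2.imwrite('pics/c2.png',im[...,::-1])
E
```

```text
t: 3.48
eef_pos: [0.4297, 0.1305, 0.0936]
tool_rot: [-0.0, 0.994, 0.11, 0.001]
contact_force: [0.7, -0.1, 0.9]
gripper_width: -0.002
grasp_force: 0.0
t 3.4833 p [0.4297 0.1305 0.0936] chute -0.1101839538987609 0.012935393853624572 yawerr -0.0013364776084057728 F [ 0.7 -0.1  0.9] gw -0.0016691862952132926 [-0.02  0.35 -0.48  2.17  0.26  0.67 -2.03]
rows [1.02 0.24 0.56]
```

View pics/c2.png

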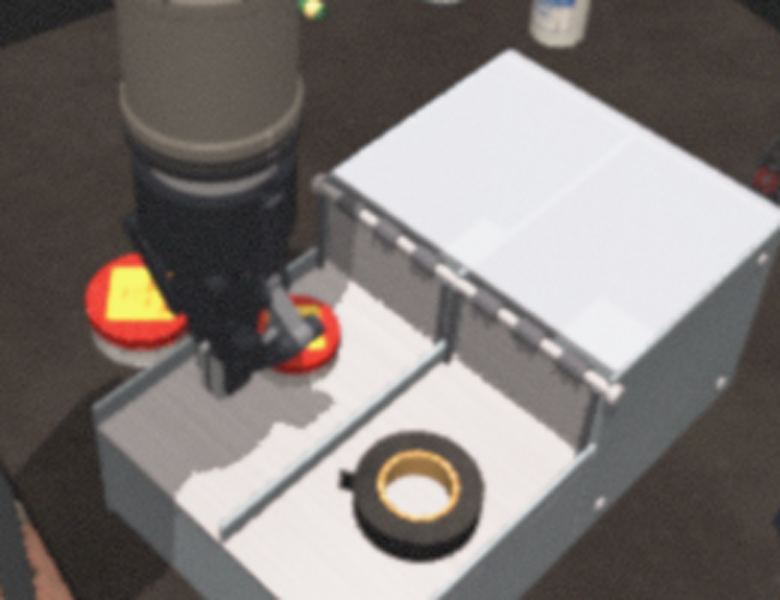

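The fingertips are in the left lane just behind the tin, clear of the rails. I'm pushing slowly up to just before the flap, with small sideways and height corrections.

```bash
python3 -m jog '[[0.3,0.2,0.5,0],[0.6,0.2,0.5,0],[0.9,0.2,0.5,0],[1.2,0.2,0.5,0],[1.6,0.2,0.5,0],[2.1,0.2,0.5,0],[2.6,0.2,0.5,0],[3.1,0.2,0.5,0],[3.5,0.2,0.5,0],[3.8,0.2,0.5,0],[4.0,0.2,0.5,0],[4.0,0.2,0.5,0],[4.0,0.2,0.5,0]]'; python3 w.py -.018 .0105 .088; python3 - <<'E'
from h import *
c=cam('scene'); im=cv2.resize(c['pixels'][200:400,220:480],None,fx=3,fy=3,interpolation=cv2.INTER_CUBIC)
cv2.imwrite('pics/c3.png',im[...,::-1])
E
```

```text
t: 4.62
eef_pos: [0.4678, 0.1376, 0.0873]
tool_rot: [-0.0, 0.994, 0.11, 0.0]
contact_force: [0.8, -0.4, 0.6]
gripper_width: 0.002
grasp_force: 0.0
t 4.6167 p [0.4678 0.1376 0.0873] chute -0.07145107292094167 0.011501144145545782 yawerr -2.950798999942772e-05 F [ 0.8 -0.4  0.6] gw 0.0024483944529999115 [-0.03  0.41 -0.46  2.09  0.28  0.69 -2.03]
rows [ 5.35  0.1  -0.07]
```

View pics/c3.png

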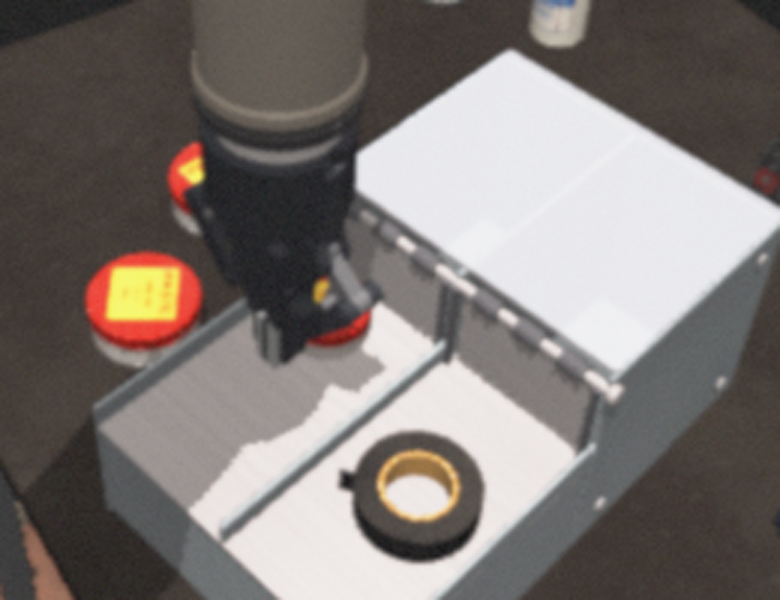

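The tin (crop 335,325) has moved straight along the lane to just before the flap. Next is a quicker final stroke through the flap that stops short of the rod, so the tin coasts over the edge.

```bash
python3 -m jog '[[0.5,0.1,0,0],[1.4,0.1,0,0],[2.8,0.1,0,0],[4.4,0.1,0,0],[5.1,0.1,0,0],[5.1,0.1,0,0],[5.1,0.1,0,0]]'; python3 w.py -.018 .0105 .088; python3 - <<'E'
from h import *
c=cam('scene'); im=cv2.resize(c['pixels'][200:400,220:480],None,fx=3,fy=3,interpolation=cv2.INTER_CUBIC)
cv2.imwrite('pics/c4.png',im[...,::-1])
E
```

```text
t: 5.25
eef_pos: [0.518, 0.1479, 0.0871]
tool_rot: [-0.0, 0.994, 0.11, 0.0]
contact_force: [-0.9, -0.4, -0.5]
gripper_width: -0.001
grasp_force: 0.0
t 5.25 p [0.518  0.1479 0.0871] chute -0.020135289632220225 0.010580096611492942 yawerr -0.00011602142858851971 F [-0.9 -0.4 -0.5] gw -0.0013291712674709942 [-0.04  0.48 -0.44  1.98  0.29  0.74 -2.01]
rows [ 0.21  0.01 -0.09]
```

View pics/c4.png

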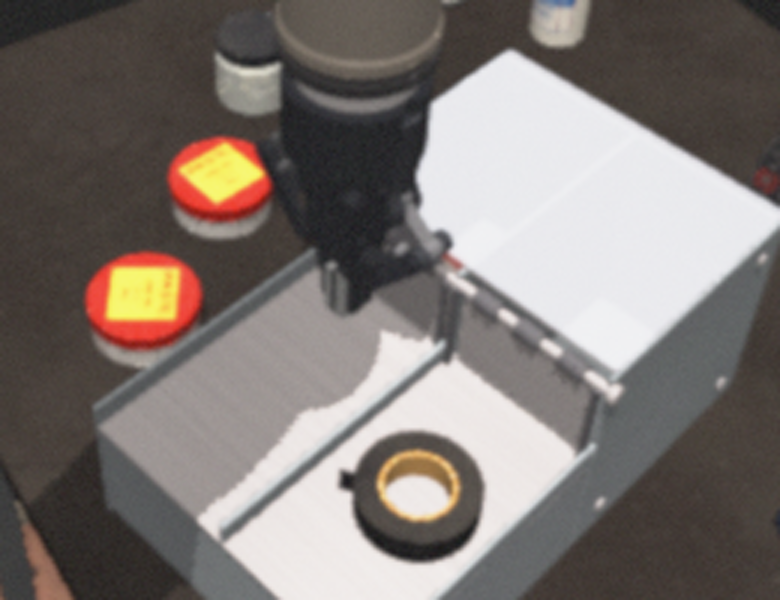

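The tin has left the table. A trace of red shows behind the window at crop (452,258) and the flap looks down. I'm drawing back to check.

```bash
python3 -m jog '[[-1,0,0,0],[-3,0,0,0],[-5,0,0,0],[-7,0,0,0],[-8.5,0,0,0],[-8.5,0,-2,0],[-8.5,0,-5,0],[-8.5,0,-9,0],[-8.5,0,-13,0],[-8.5,2,-17,0],[-8.5,6,-20,0],[-8.5,10,-20,0],[-8.5,14,-20,0],[-8.5,17,-20,0],[-8.5,17,-20,0],[-8.5,17,-20,0]]'; python3 w.py; python3 - <<'E'
from h import *
c=cam('scene'); t=cam('top')
f=lambda c,a,b,e,g: cv2.resize(c['pixels'][a:b,e:g],(400,500),interpolation=cv2.INTER_CUBIC)
im=np.hstack([f(c,210,410,280,440),f(t,140,340,310,470)])
cv2.imwrite('pics/c5.png',im[...,::-1])
E
```

```text
t: 6.63
eef_pos: [0.4711, -0.0387, 0.287]
tool_rot: [0.0, 0.994, 0.108, -0.0]
contact_force: [0.2, 0.5, 0.0]
gripper_width: -0.003
grasp_force: 0.0
t 6.6333 p [ 0.4711 -0.0387  0.287 ] chute -0.10681246832326097 -0.16126672430269842 yawerr -0.004825823592299661 F [0.2 0.5 0. ] gw -0.002895841705699322 [ 0.3   0.11 -0.38  1.93  0.05  1.11 -1.45]
```

View pics/c5.png

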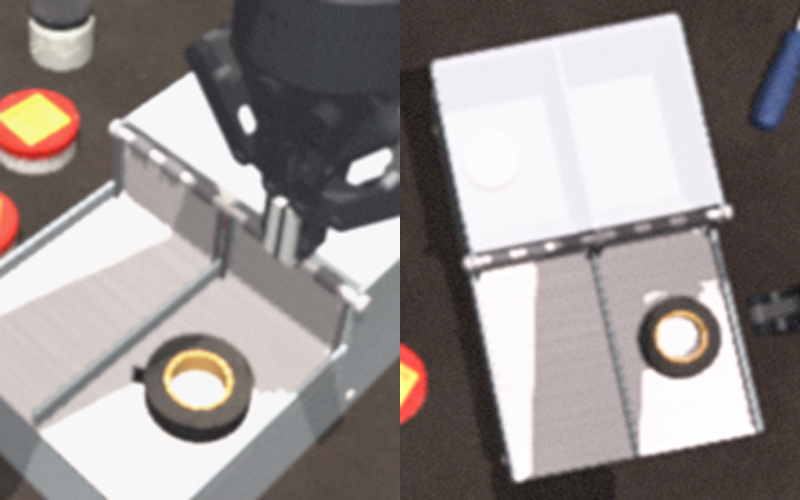

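The tin lies on the floor of the left chute, seen through the window at crop (490,158). Both flaps hang shut, the tape is where it was, and the arm is clear of everything.

```bash
python3 -m jog '[[0,0,0,0],[0,0,0,0],[0,0,0,0],[0,0,0,0],[0,0,0,0],[0,0,0,0]]'; python3 -c "
from station import bot; print(bot.hand_in())"
```

```text
t: 7.23
eef_pos: [0.472, -0.0365, 0.2873]
tool_rot: [-0.0, 0.994, 0.11, -0.0]
contact_force: [-0.2, 0.4, 0.6]
gripper_width: 0.001
grasp_force: 0.0
the job is handed in; nothing more can be done
None
```

I pushed the flux tin through the left flap into the chute and drew the arm clear; the last pictures show the tin on the chute floor, the flap hanging shut and the tape roll and jar untouched, and I handed the job in at 7.2 s (no verdict was returned).

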